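# Clear the press apron, unlatch the pressure bar and hold it up

## Task

Take the sanding block and use it, not the fingers, to wipe the three wood chips off the gluing press's apron onto the bench, then lay the block flat on the bench beside the press. Then pull the spring latch of the press's ball coupler sideways by pinching its two grip plates together, lift the bar off its ball until the coupler is about 10 cm above where it was, and finish while still holding it up there so that the plaque can be slid out; do not shift the plaque.

Things in the scene. Friction and masses are not known exactly. Their poses are not given: they have to be found in the camera images.
- press: The grey gluing press, fixed to the bench. Origin: underside, below the plaque's middle; x runs along the bar from the coupler (near the robot, x = -105 mm) to the hinge (x = +100 mm), y points to the apron's side, z up. Base 16 mm thick: bed x -147 to +127, y -52 to +52 mm, the apron adjoining on +y. Nothing on it stands higher than 92 mm above the bench.
- apron (a point): Middle of the apron's top face (16 mm above the bench): a bare flat plate flush with the bed, reaching +-75 mm along the press's x; its free edge lies 67 mm from here in the press's +y, the plaque's edge 72 mm from here in -y. The chips lie in its outer half, within 40 mm of its middle line. Beyond the free edge is a drop to the bench. Axes as the press.
- chip1_center (a point): Centre of a loose wooden chip, 16x10x7 mm, lying on the apron.
- chip2_center (a point): Centre of a loose wooden chip, 14x12x8 mm, lying on the apron.
- chip3_center (a point): Centre of a loose wooden chip, 17x9x7 mm, lying on the apron.
- block_center (a point): Centre of the loose wooden sanding block with a dark sole, 40 (its x) x 90 (its y) x 31 mm high, about 90 g, lying on the bench left of the press. The bench is clear for 8 cm about world x 0.63, y -0.03 m. Gripped across its 40 mm; a grip on its upper half keeps the fingers above the chips. A masking tape roll lies near it.
- plaque_center (a point): Centre of the loose wooden picture plaque, 110x80x15 mm, lying on the bed under the bar's rubber foot, which stands just clear above it. Axes as the press.
- coupler_grip (a point): Point on the bar midway between the coupler's two upright grip plates, 74 mm above the bench when the bar is down; axes as the press, tilting with the bar. The plates' outer faces are 55 mm apart at rest, one to each side along the press's y; pinched from above across y they come to 45 mm. The shell between them ends 12 mm above this point.
- fixed_plate (a point): Centre of the outer face of the grip plate fixed to the bar, on the -y side: 30 mm long (x), 7 mm thick, from 29 mm below to 17 mm above the height of the coupler grip point.
- latch_plate (a point): Centre of the outer face of the latch's grip plate, on the +y side: 30 mm long (x), 4 mm thick, from 39 mm below to 17 mm above the height of the coupler grip point. Pressing it towards the fixed plate pulls the latch sideways and frees the ball; let go, it springs back.
- bar_hinge (a point): Point on the bar's hinge axis (along the press's y), 60 mm above the bench and 205 mm from the coupler grip.
- bar (a joint): Angle of the pressure bar about its hinge, rad: 0 = down on the ball, growing as the coupler end rises, stop at 0.9. Locked there (0.02 of play) while the latch is not pulled. It falls back unless held; lifting it at the coupler takes about 2 N.
- latch (a joint): How far the latch is pulled, m: 0 = locked, 0.010 = fully pulled (stop); the ball is free from about 0.006. Its spring pushes back with 6 N at 0 to 12 N fully pulled.
Not all that is in view belongs to the job. What is shaped like the part that bears block_center but red or turquoise is not meant.

How it is judged:
On the way, in this order (a step that is already met when the one before it is completed fails the run):
1. all three chips are off the apron on the bench, the block still held (height (world z) of each of chip1_center, chip2_center, chip3_center below 0.012 m and contact force between the fingers and block above 1 N), for 0.1 s.
2. the block lies on the bench, let go (height (world z) of block_center below 0.023 m and contact force between the fingers and block below 0.05 N), for 0.2 s.
3. the latch is pulled while the bar is still down (value of joint latch above 0.006 m and value of joint bar below 0.06 rad), for 0.05 s.
At the end, for the whole second after the job is handed in: The bar is held still by the fingers at 0.38 to 0.75 rad (coupler 76 to 140 mm up), carried by nothing else; the three chips are on the bench (centres under 12 mm); the block lies flat on the bench, let go; the plaque is within 10 mm of its start (all of step 2 and height (world z) of each of chip1_center, chip2_center, chip3_center below 0.012 m and angle between block_center's own z axis and vertical below 0.15 rad and value of joint bar between 0.38 and 0.75 rad and velocity of joint bar between -0.06 and 0.06 rad/s and contact force between the fingers and bar above 1 N and contact force between block and bar below 0.05 N and distance of plaque_center from where it was at the start of the episode below 0.01 m); the arm keeps its last pose, push and grip.
It fails at once if the fingers push a chip (contact force between the fingers and chip1 above 0.3 N or contact force between the fingers and chip2 above 0.3 N or contact force between the fingers and chip3 above 0.3 N).
It fails at once if the plaque is shifted by more than 10 mm (distance of plaque_center from where it was at the start of the episode above 0.01 m).
It also fails if it takes over 62 s, if anything falls off the work surface, if the arm or the gripper's body presses on something with over 40 N, if the wrist force passes 120 N, or if a joint passes its speed limit or range.

## Robot

A 6-joint arm with a two-finger parallel gripper is mounted at the origin on a cart in front of the work surface, level with it; the furniture and walls round the work are solid. World frame = base frame: x ahead of the robot, y to its left, z up, the work surface at z = 0. Lengths are in m, angles in rad, forces in N, time in s.
With the tool pointing down it reaches from about 0.3 to 0.875 m from the base axis. Payload 6.4 kg.
Tool frame: the origin (TCP) lies at the centre of the arm's flange, where the gripper is bolted on; the fingertips stand 173 mm ahead of it and the grasp point (between the pads) lies 155 mm ahead of it; z points along the fingers, y is the line along which they close (so a half turn about z gives the same grasp; the last joint's range is limited). The gripper opens to 85 mm and grips with 20 to 120 N. Pads are 22 mm wide; open, the fingers measure 114 mm over their backs; the gripper's body (76 mm by 85 mm) begins 54 mm behind the grasp point. The pads swing forward as they close: fully open they stand 13 mm farther back than shut.
Start: joints at [-1.381, 0.181, 1.607, -0, 1.354, -0.206], TCP at [0.222, -0.531, 0.405] pointing down, gripper open.
Joint ranges: [-2.99, 2.99], [-0.89, 2.07], [0.3, 2.58], [-1.14, 4.28], [0, 2.63], [-3.12, 3.12]. Speed limits (rad/s): [2.57, 2.57, 3.01, 3.14, 3.14, 3.14].

## Interface

Orientations are given as a rotation vector (axis times angle).
In Python, from bench import ctrl gives the robot as it stands.
- The arm moves only by the shell command python3 -m handwheel 'ROWS' [FORCE]. ROWS is JSON, a list of rows, each a list of 3 entries, a list of its own where there are three numbers: the shift along the tool's x, y, z in m, then the turn, a rotation vector about the tool's x, y, z in rad, then the closure, from -1 (fully open) to 1 (shut). In form: [[[dx, dy, dz], [wx, wy, wz], hand], ...]. A call has 1 to 8 rows; each row is the pose to reach, as a shift and turn from the pose commanded when the call began, along the tool's axes at that moment; what a row does not reach only later rows make up. A row lasts 1/12 s, in which the tool goes at most 41.7 mm and 7.16 degrees, less where a joint would pass 70% of its speed; a pose out of reach is approached as far as the arm can. A call with a gripper value outside its range is refused whole. The fingers move at their own pace and stop on an object; FORCE is the grip in N (left out, the last holds). Time passes only in rows, so rows that repeat a pose let the fingers close. It gives the time, the measured TCP pose, the force, the opening and the grip force at its end, in the units of the state.
- ctrl.sense(): the state, without advancing time (a new reading comes with each control period).
- ctrl.grab_frame(name): name is "scene" or "top"; returns the picture (420x560x3 uint8, red, green, blue); there is no depth.
- ctrl.camera_params(name): a dict with "fovy" (degrees; the focal length in pixels is half the picture's height over the tangent of half this angle, whatever the lens; pixels are square), "cx", "cy" (the principal point, pixels), "dist_coeffs" ([k1, k2, p1, p2, k3] as OpenCV has them; the pictures are not rectified), "world_to_cam" (4x4, takes a point from world to camera coordinates). Camera axes: x right, y up, looking along -z (the intrinsics and any distortion apply to the point x, -y, -z); pixel columns grow to the right and rows downward; lengths in m; the calibration is good to about 2 mm. A picture is of the moment at which its call begins. camera_params takes no time and is no camera call.
- ctrl.hand_in(): hands the job in; it is judged then, once.
The state is a dict: "time": time; "joint_pos": joint angles; "qd": joint speeds; "tau": joint torques, N m; "tool_pos": TCP position; "orientation": TCP orientation; "ft_force": force on the tool from outside, world axes, zero at the start; "moment": the same for the moment, N m; "grip_width": opening from 0.0 (shut) to 1.0 (fully open); "finger_force": force on a finger pad.
Only numpy, scipy, OpenCV 4.12 (cv2) and the standard library are available. Lean on these libraries where they do the work, as an engineer would, in place of code of your own. Each camera call takes 0.05 s, during which the arm holds its last target. There are 200 camera calls.

## Working session

There is one attempt and no reset: what is moved stays moved. The work goes in short steps, Python scripts to look and compute and a shell command to move; the robot and the scene stay as the last step left them, time stands still between calls to the robot, and variables do not carry over. Pictures are saved under pics/ and viewed, at most 11 in all, crops included, and the job is handed in when it is done.

```bash
mkdir -p pics; ls; cat > h.py <<'E'
import numpy as np, cv2
from bench import ctrl
from scipy.spatial.transform import Rotation as R
def K(n):
    p=ctrl.camera_params(n); f=210/np.tan(np.radians(p["fovy"])/2)
    return np.array([[f,0,p["cx"]],[0,f,p["cy"]],[0,0,1]]),np.array(p["dist_coeffs"],float),np.array(p["world_to_cam"])
def ray(n,uv):
    k,d,T=K(n); q=cv2.undistortPoints(np.array(uv,float).reshape(-1,1,2),k,d).reshape(-1,2)
    v=np.c_[q[:,0],-q[:,1],-np.ones(len(q))]@T[:3,:3]
    return -T[:3,:3].T@T[:3,3], v
def onz(n,uv,z):
    o,v=ray(n,uv); return o+v*((z-o[2])/v[:,2])[:,None]
def proj(n,P):
    k,d,T=K(n); c=np.atleast_2d(P)@T[:3,:3].T+T[:3,3]; c=c*[1,-1,-1]
    return cv2.projectPoints(c,np.zeros(3),np.zeros(3),k,d)[0].reshape(-1,2)
def shot(n,f):
    im=ctrl.grab_frame(n); cv2.imwrite(f,im[:,:,::-1]); return im
E
python3 - <<'E'
from h import *
a=shot("scene","pics/s0.png");b=shot("top","pics/t0.png")
for n in("scene","top"):
    k,d,T=K(n);print(n,k[0,0],k[:2,2],d,-T[:3,:3].T@T[:3,3],T[:3,:3].round(2))
print(ctrl.sense())
E
```

```text
pics
scene 419.0357073808316 [280.71470521 213.73202159] [0.03408419 0.         0.         0.         0.        ] [0.51763748 0.57053573 1.05886464] [[-1.    0.01 -0.01]
 [-0.01 -0.87  0.5 ]
 [-0.01  0.5   0.87]]
top 500.034182704159 [277.80617935 204.46382405] [-0.13014698  0.          0.          0.          0.        ] [0.41983405 0.0285111  1.79853209] [[-0.03 -1.   -0.01]
 [ 1.   -0.03  0.07]
 [-0.07 -0.01  1.  ]]
{'time': 0.1, 'joint_pos': array([-1.38129797e+00,  1.81494731e-01,  1.60787973e+00, -8.81442442e-06,
        1.35379281e+00, -2.06296128e-01]), 'qd': array([-0.0022657 , -0.00128167, -0.00167042,  0.00058175,  0.0001198 ,
        0.00032776]), 'tau': array([-1.70006920e-04, -4.45877910e+01, -3.52238238e+01, -5.49476918e-04,
        4.04283681e-03,  2.20139810e-06]), 'tool_pos': array([ 0.22166193, -0.53032416,  0.40387195]), 'orientation': array([-3.07873107e+00, -6.17355754e-01, -7.25188455e-06]), 'ft_force': array([ 0.21583324,  0.38980706, -0.49770454]), 'moment': array([0.00151771, 0.02837789, 0.03409652]), 'finger_force': 0.0, 'grip_width': 0.9981688624288367}
```

View pics/s0.png

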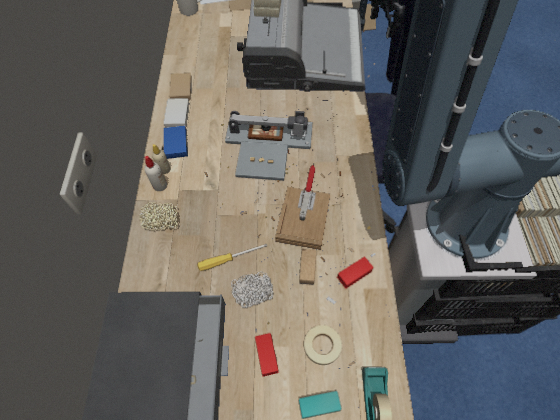

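View pics/t0.png

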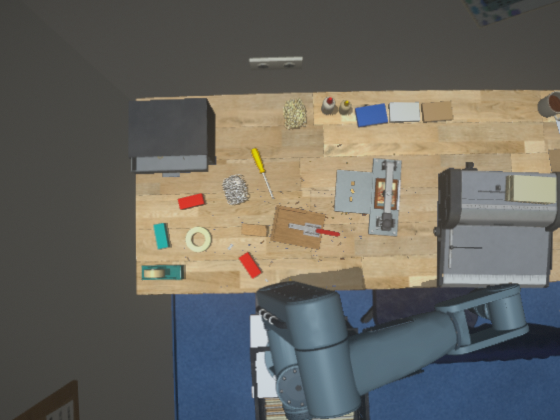

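The scene view shows the press at (268,130) with its apron and three chips at (262,160). The top view shows the press at (385,197) with its apron on the left and chips at x≈352. 

Block candidates, top view:
- plain wood (254,230)
- reds (191,201) and (250,264)
- turquoise (162,236)
- brown box (437,111) at the back, right of the press

The plain wood piece at (254,230), scene (308,266), fits: it is wooden, left of the press and near the tape roll. I'll confirm it in an enlarged crop.

```bash
python3 - <<'E'
import cv2,numpy as np
s=cv2.imread("pics/s0.png");t=cv2.imread("pics/t0.png")
a=cv2.resize(s[105:185,220:320],(400,320),interpolation=3)
b=cv2.resize(s[240:295,280:380],(400,220),interpolation=3)
c=cv2.resize(t[155:240,325:425],(400,340),interpolation=3)
d=cv2.resize(t[205:255,230:330],(400,200),interpolation=3)
out=np.zeros((545,800,3),np.uint8)
out[:320,:400]=a;out[320:540,:400]=b;out[:340,400:]=c;out[340:540,400:]=d
cv2.imwrite("pics/crop0.png",out)
E
```

```text
(no output)
```

View pics/crop0.png

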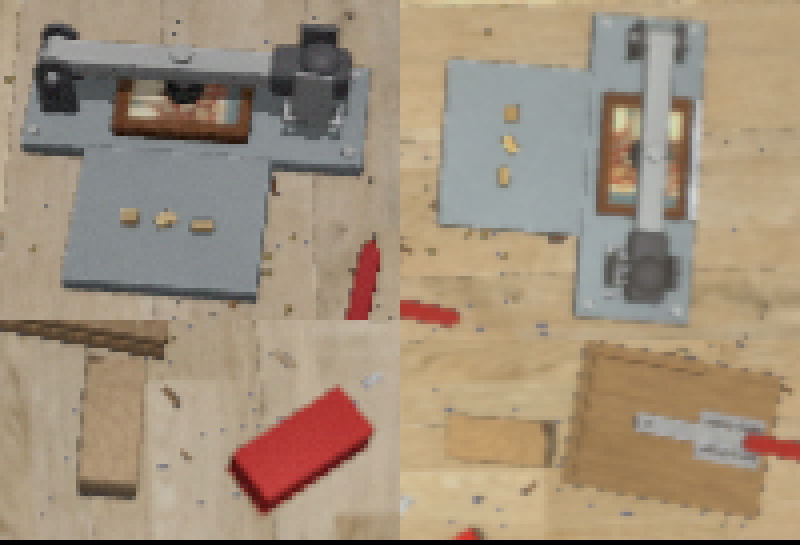

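The crop confirms the block: plain wood with a dark sole edge, 15 mm clear of the clamp board. It also shows the chips on the apron in both views.

```bash
python3 - <<'E'
from h import *
np.set_printoptions(precision=4,suppress=True)
# press corners: model (x,y) at z=.016
M=np.array([[127,52],[127,-52],[-147,-52],[-147,52],[75,119+0],[-75,119]])/1e3
print("apron middle y = 52+67? -> plaque edge 40 + 72 = 112; free edge 179")
M[4:,1]=.179
t=np.array([[373.5,158],[401.5,160],[397.5,236],[369,233.8],[337.2,169.8],[335.2,211]])
s=np.array([[225.5,142.5],[311,148],[235.5,176.2],[284.2,178.2]])
Ms=M[[0,3,4,5]]
def fit(A,B):
    a=A-A.mean(0);b=B-B.mean(0);th=np.arctan2((a[:,0]*b[:,1]-a[:,1]*b[:,0]).sum(),(a*b).sum())
    r=np.array([[np.cos(th),-np.sin(th)],[np.sin(th),np.cos(th)]]);o=B.mean(0)-r@A.mean(0)
    return th,o,(A@r.T+o-B)*1e3
for n,uv,m in(("top",t,M),("scene",s,Ms)): 
    P=onz(n,uv,.016)[:,:2]; print(n,*fit(m,P))
# block
b=np.array([[301.75,248],[316.7,248.75],[314,281.75],[300,280.75]])
P=onz("scene",b,.031)[:,:2];print("block scene",P,P.mean(0),np.linalg.norm(np.roll(P,-1,0)-P,axis=1))
for n,roi in(("scene",(236,290,285,325)),("top",(215,245,232,276))):
    im=cv2.imread(f"pics/{n[0]}0.png")
    pass
bt=np.array([[241.2,224],[266,226],[266,236.5],[241.2,235]])
P=onz("top",bt,.031)[:,:2];print("block top",P,P.mean(0),np.linalg.norm(np.roll(P,-1,0)-P,axis=1))
cs=np.array([[128,216],[165,219],[202,226]])/4+[220,105]
ct=np.array([[511,113],[511,144],[503,177]])/4+[225,155]
print("chips",onz("scene",cs,.023)[:,:2],onz("top",ct,.023)[:,:2])
E
```

```text
apron middle y = 52+67? -> plaque edge 40 + 72 = 112; free edge 179
top -0.096563768260461 [ 0.5689 -0.3404] [[ 0.2127  0.7449]
 [-0.2741 -0.9207]
 [ 0.6377 -0.7823]
 [-0.1421  0.3065]
 [ 0.4424 -0.791 ]
 [-0.8767  1.4426]]
scene -0.09741450543625393 [ 0.5682 -0.3336] [[ 1.8455 -1.4551]
 [-0.0512 -1.6665]
 [ 0.0587 -0.8688]
 [-1.853   3.9905]]
block scene [[0.4684 0.0875]
 [0.4283 0.0902]
 [0.4401 0.1838]
 [0.4761 0.1806]] [0.4532 0.1355] [0.0403 0.0943 0.0362 0.0935]
block top [[0.4742 0.179 ]
 [0.465  0.0914]
 [0.4279 0.0923]
 [0.4353 0.1799]] [0.4506 0.1356] [0.0882 0.0371 0.0879 0.0389]
chips [[ 0.6112 -0.2206]
 [ 0.5826 -0.2173]
 [ 0.5541 -0.2101]] [[ 0.6097 -0.2219]
 [ 0.5819 -0.2209]
 [ 0.5525 -0.2127]]
```

```bash
cat >> h.py <<'E'
def plan(x,y,z,ang):
    "shift in the tool frame to TCP x,y,z and turn about tool z so tool y lies at world angle ang"
    s=ctrl.sense(); r=R.from_rotvec(s["orientation"]); m=r.as_matrix()
    cur=np.arctan2(m[1,1],m[0,1]); dw=(ang-cur+np.pi)%(2*np.pi)-np.pi
    q=R.from_euler("z",ang).as_matrix()@np.array([[0,1,0],[-1,0,0],[0,0,1]]).T@np.diag([1,1,1.])
    # target: z down, y along ang
    ty=np.array([np.cos(ang),np.sin(ang),0]);tz=np.array([0,0,-1.]);T=np.c_[np.cross(ty,tz),ty,tz]
    print("t",round(s["time"],2),"pos",s["tool_pos"].round(4),"yang",round(cur,3),"F",s["ft_force"].round(1),"grip",round(s["grip_width"],3),round(float(s["finger_force"]),1))
    print("shift",(m.T@(np.array([x,y,z])-s["tool_pos"])).round(4),"turn",(r.inv()*R.from_matrix(T)).as_rotvec().round(4),"dw",round(dw,3))
E
python3 -c "
from h import *
plan(.452,.1355,.35,-.1)"
```

```text
t 0.1 pos [ 0.2217 -0.5303  0.4039] yang -1.175 F [ 0.2  0.4 -0.5] grip 0.998 0.0
shift [ 0.4692 -0.5255  0.0548] turn [-0.0012 -0.0011 -1.075 ] dw 1.075
```

```bash
python3 -m handwheel '[[[0.469,-0.525,0.055],[0,0,-1.075],-1],[[0.469,-0.525,0.055],[0,0,-1.075],-1],[[0.469,-0.525,0.055],[0,0,-1.075],-1],[[0.469,-0.525,0.055],[0,0,-1.075],-1],[[0.469,-0.525,0.055],[0,0,-1.075],-1],[[0.469,-0.525,0.055],[0,0,-1.075],-1],[[0.469,-0.525,0.055],[0,0,-1.075],-1],[[0.469,-0.525,0.055],[0,0,-1.075],-1]]' 30
python3 -c "
from h import *
plan(.452,.1355,.35,-.1)"
```

```text
time: 0.77
tool_pos: [0.3304, -0.2145, 0.3783]
orientation: [-2.401, -2.025, -0.0]
ft_force: [0.1, 0.1, -1.1]
grip_width: 0.998
finger_force: 0.0
t 0.77 pos [ 0.3304 -0.2145  0.3783] yang -0.17 F [ 0.1  0.1 -1.1] grip 0.998 0.0
shift [0.3655 0.0608 0.0284] turn [-0.     -0.0002 -0.0696] dw 0.07
```

```bash
python3 -m handwheel '[[[0.355,0.058,0.028],[0,0,-0.07],-1],[[0.355,0.058,0.028],[0,0,-0.07],-1],[[0.355,0.058,0.028],[0,0,-0.07],-1],[[0.355,0.058,0.028],[0,0,-0.07],-1],[[0.355,0.058,0.028],[0,0,-0.07],-1],[[0.355,0.058,0.028],[0,0,-0.07],-1],[[0.355,0.058,0.028],[0,0,-0.07],-1],[[0.355,0.058,0.028],[0,0,-0.07],-1]]' >/dev/null
python3 -m handwheel '[[[0,0,0],[0,0,0],-1],[[0,0,0],[0,0,0],-1],[[0,0,0],[0,0,0],-1]]' >/dev/null
python3 - <<'E'
from h import *
plan(.452,.1355,.24,-.1)
a=shot("scene","pics/s1.png");b=shot("top","pics/t1.png")
o=np.hstack([cv2.resize(a[210:310,240:340],(400,400),interpolation=3),cv2.resize(b[180:280,205:305],(400,400),interpolation=3)])
cv2.imwrite("pics/c1.png",o[:,:,::-1])
E
```

```text
t 1.68 pos [0.44   0.0972 0.3524] yang -0.104 F [-0.1  0.1  0.6] grip 1.002 0.0
shift [0.0394 0.0081 0.1124] turn [-0.0012  0.0005 -0.0036] dw 0.004
```

View pics/c1.png

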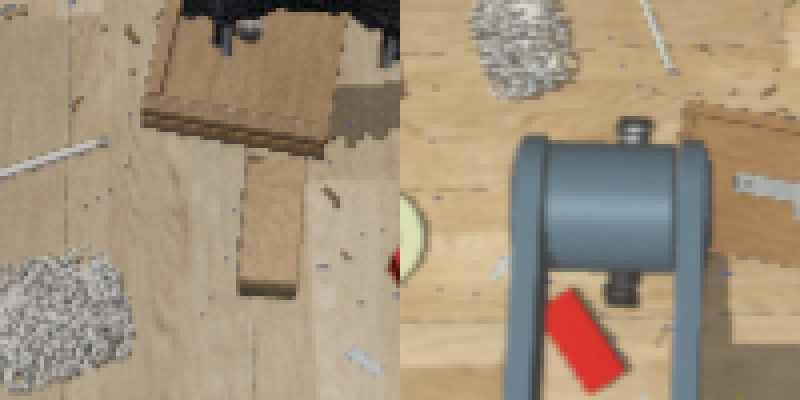

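The crop shows the hand above the block (scene (308,266)), which is undisturbed. I'll descend and grip.

```bash
python3 -m handwheel '[[[0.039,0.008,0.06],[0,0,0],-1],[[0.039,0.008,0.1],[0,0,0],-1],[[0.039,0.008,0.14],[0,0,0],-1],[[0.039,0.008,0.16],[0,0,0],-1],[[0.039,0.008,0.169],[0,0,0],-1],[[0.039,0.008,0.169],[0,0,0],-1],[[0.039,0.008,0.169],[0,0,0],-1],[[0.039,0.008,0.169],[0,0,0],-1]]' 40
python3 -m handwheel '[[[0,0,0],[0,0,0],1],[[0,0,0],[0,0,0],1],[[0,0,0],[0,0,0],1],[[0,0,0],[0,0,0],1],[[0,0,0],[0,0,0],1],[[0,0,0],[0,0,0],1],[[0,0,0],[0,0,0],1],[[0,0,0],[0,0,0],1]]' 40
python3 -c "
from h import *
plan(.452,.1355,.183,-.1)"
```

```text
time: 2.45
tool_pos: [0.454, 0.1344, 0.1864]
orientation: [2.334, 2.098, 0.005]
ft_force: [-0.7, 0.5, 0.2]
grip_width: 1.005
finger_force: 0.0
time: 3.12
tool_pos: [0.453, 0.1351, 0.1851]
orientation: [2.334, 2.101, 0.002]
ft_force: [-2.7, -0.6, 9.5]
grip_width: 0.459
finger_force: 40.6
t 3.12 pos [0.453  0.1351 0.1851] yang -0.105 F [-2.7 -0.6  9.5] grip 0.459 40.6
shift [ 0.0003 -0.001   0.0021] turn [ 0.0017 -0.     -0.0046] dw 0.005
```

```bash
python3 -m handwheel '[[[0,0,-0.04],[0,0,0],1],[[0,0,-0.08],[0,0,0],1],[[0,0,-0.115],[0,0,0],1],[[0,0,-0.115],[0,0,0],1]]' 40
python3 -c "
from h import *
plan(.5765,-.2594,.30,-1.668)"
```

```text
time: 3.45
tool_pos: [0.455, 0.1354, 0.306]
orientation: [2.328, 2.097, 0.015]
ft_force: [2.0, 0.4, -0.3]
grip_width: 0.46
finger_force: 41.4
t 3.45 pos [0.455  0.1354 0.306 ] yang -0.104 F [ 2.   0.4 -0.3] grip 0.46 41.4
shift [-0.38    0.1619  0.0073] turn [ 0.0082 -0.0109  1.5636] dw -1.564
```

```bash
python3 -m handwheel '[[[-0.38,0.162,0],[0,0,1.563],1],[[-0.38,0.162,0],[0,0,1.563],1],[[-0.38,0.162,0],[0,0,1.563],1],[[-0.38,0.162,0],[0,0,1.563],1],[[-0.38,0.162,0],[0,0,1.563],1],[[-0.38,0.162,0],[0,0,1.563],1],[[-0.38,0.162,0],[0,0,1.563],1],[[-0.38,0.162,0],[0,0,1.563],1]]' 40 >/dev/null
python3 -m handwheel '[[[0,0,0],[0,0,0],1],[[0,0,0],[0,0,0],1],[[0,0,0],[0,0,0],1]]' 40 >/dev/null
python3 -c "
from h import *
plan(.5765,-.2594,.30,-1.668)"
```

```text
t 4.37 pos [ 0.5497 -0.1833  0.298 ] yang -1.104 F [-0.2  0.2 -1.1] grip 0.456 41.3
shift [-0.0103  0.0801 -0.0022] turn [-0.0016  0.0013  0.5635] dw -0.564
```

```bash
python3 -m handwheel '[[[-0.01,0.08,0],[0,0,0.564],1],[[-0.01,0.08,0],[0,0,0.564],1],[[-0.01,0.08,0],[0,0,0.564],1],[[-0.01,0.08,0],[0,0,0.564],1],[[-0.01,0.08,0],[0,0,0.564],1],[[-0.01,0.08,0],[0,0,0.564],1],[[-0.01,0.08,0],[0,0,0.564],1],[[-0.01,0.08,0],[0,0,0.564],1]]' 40 >/dev/null
python3 -m handwheel '[[[0,0,0],[0,0,0],1],[[0,0,0],[0,0,0],1],[[0,0,0],[0,0,0],1]]' 40 >/dev/null
python3 - <<'E'
from h import *
plan(.5765,-.2594,.204,-1.668)
a=shot("scene","pics/s2.png");b=shot("top","pics/t2.png")
o=np.hstack([cv2.resize(a[90:210,200:330],(433,400),interpolation=3),cv2.resize(b[150:250,320:412],(367,400),interpolation=3)])
cv2.imwrite("pics/c2.png",o[:,:,::-1])
E
```

```text
t 5.28 pos [ 0.5772 -0.2593  0.299 ] yang -1.668 F [-0.7  0.  -1.6] grip 0.46 41.4
shift [-0.0007  0.0002  0.095 ] turn [ 0.     -0.0001 -0.    ] dw 0.0
```

View pics/c2.png

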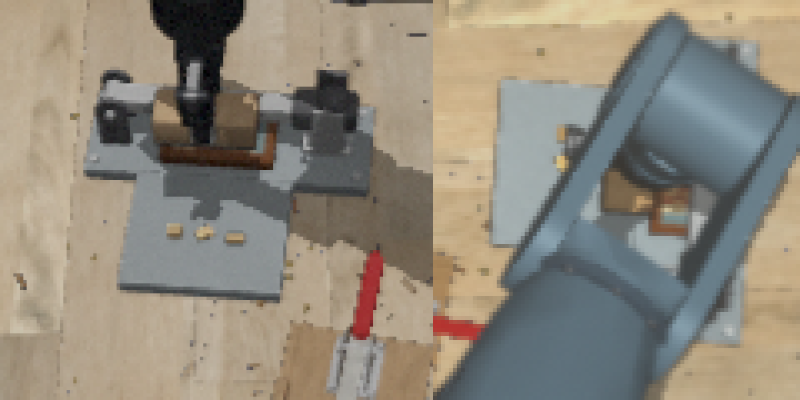

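Block held level with the chips ahead of it (scene crop (175–235,232)). Next I'll descend and check the force.

```bash
python3 -m handwheel '[[[0,0,0.03],[0,0,0],1],[[0,0,0.06],[0,0,0],1],[[0,0,0.08],[0,0,0],1],[[0,0,0.09],[0,0,0],1],[[0,0,0.095],[0,0,0],1],[[0,0,0.095],[0,0,0],1],[[0,0,0.095],[0,0,0],1],[[0,0,0.095],[0,0,0],1]]' 40
python3 - <<'E'
from h import *
plan(.5765+.0145*.9,-.2594+.135*.9953,.204,-1.668)
a=shot("scene","pics/s3.png")
cv2.imwrite("pics/c3.png",cv2.resize(a[90:210,200:330],(650,600),interpolation=3)[:,:,::-1])
E
```

```text
time: 6.05
tool_pos: [0.578, -0.2601, 0.2057]
orientation: [3.136, -0.154, 0.004]
ft_force: [0.9, 0.5, 0.1]
grip_width: 0.459
finger_force: 41.4
t 6.05 pos [ 0.578  -0.2601  0.2057] yang -1.669 F [0.9 0.5 0.1] grip 0.459 41.4
shift [-0.0017 -0.1355  0.0015] turn [ 0.0015 -0.0027 -0.001 ] dw 0.001
```

View pics/c3.png

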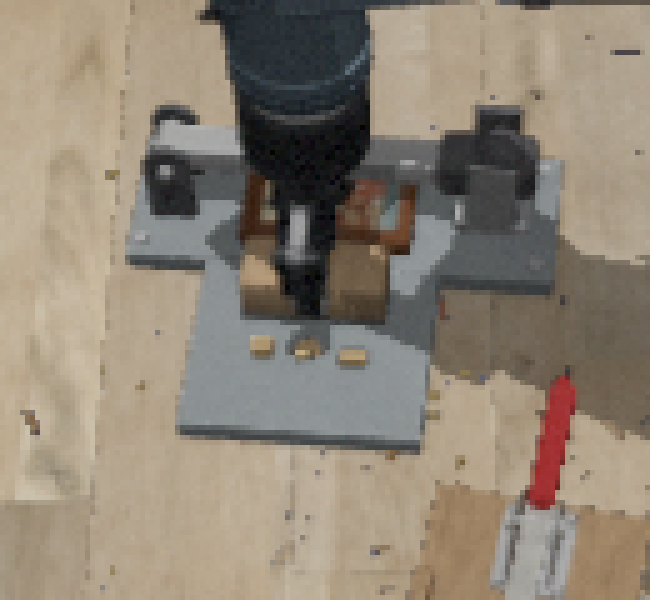

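The block's sole spans crop 241–388 and covers all the chips (250–368). I'll lower 2.5 mm and wipe slowly toward +y.

```bash
python3 -m handwheel '[[[0.002,0,0.0025],[0,0,0],1],[[0.002,-0.01,0.0025],[0,0,0],1],[[0.002,-0.02,0.0025],[0,0,0],1],[[0.002,-0.03,0.0025],[0,0,0],1],[[0.002,-0.04,0.0025],[0,0,0],1],[[0.002,-0.05,0.0025],[0,0,0],1],[[0.002,-0.06,0.0025],[0,0,0],1],[[0.002,-0.07,0.0025],[0,0,0],1]]' 40
python3 -m handwheel '[[[0,-0.01,0],[0,0,0],1],[[0,-0.02,0],[0,0,0],1],[[0,-0.03,0],[0,0,0],1],[[0,-0.04,0],[0,0,0],1],[[0,-0.05,0],[0,0,0],1],[[0,-0.06,0],[0,0,0],1],[[0,-0.07,0],[0,0,0],1],[[0,-0.075,0],[0,0,0],1]]' 40
python3 -m handwheel '[[[0,0,0],[0,0,0],1],[[0,0,0],[0,0,0],1]]' 40 >/dev/null
python3 - <<'E'
from h import *
plan(.63,-.03,.25,-1.668)
a=shot("scene","pics/s4.png")
cv2.imwrite("pics/c4.png",cv2.resize(a[90:210,200:330],(650,600),interpolation=3)[:,:,::-1])
E
```

```text
time: 6.77
tool_pos: [0.5862, -0.1887, 0.2014]
orientation: [-3.138, 0.153, -0.0]
ft_force: [-0.2, 0.1, -0.7]
grip_width: 0.459
finger_force: 41.4
time: 7.43
tool_pos: [0.5935, -0.1139, 0.2013]
orientation: [-3.137, 0.153, 0.0]
ft_force: [0.7, 0.2, -0.4]
grip_width: 0.457
finger_force: 41.4
t 7.6 pos [ 0.5935 -0.1152  0.2014] yang -1.668 F [ 0.3  0.3 -0.6] grip 0.458 41.4
shift [ 0.028  -0.0883 -0.0486] turn [ 0.0002 -0.0001 -0.0003] dw 0.0
```

View pics/c4.png

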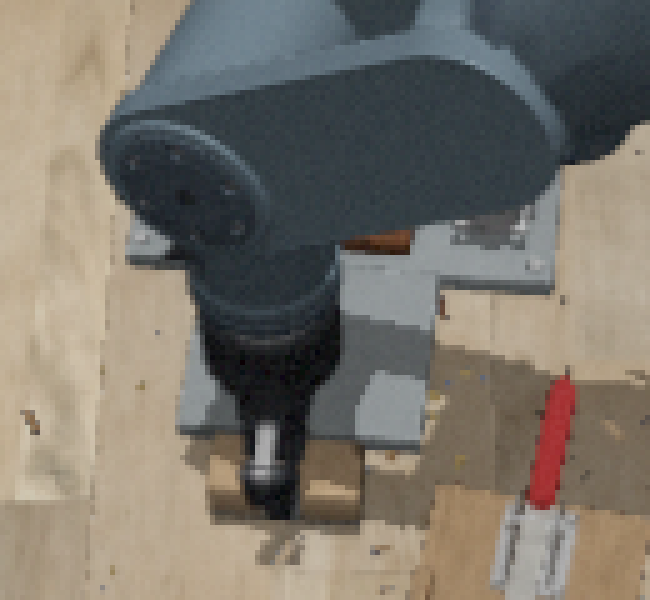

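The apron is bare in the visible part, and the block is past the free edge. I'll lift, move over the placing spot, and check the chips by colour before lowering.

```bash
python3 -m handwheel '[[[0,0,-0.04],[0,0,0],1],[[0.028,-0.03,-0.05],[0,0,0],1],[[0.028,-0.06,-0.05],[0,0,0],1],[[0.028,-0.088,-0.05],[0,0,0],1],[[0.028,-0.088,-0.05],[0,0,0],1],[[0.028,-0.088,-0.05],[0,0,0],1]]' 40 >/dev/null
python3 - <<'E'
from h import *
plan(.63,-.03,.186,-1.668)
a=shot("scene","pics/s5.png");b=shot("top","pics/t5.png")
o=np.hstack([cv2.resize(a[130:230,200:300],(400,400),interpolation=3),cv2.resize(b[150:250,290:390],(400,400),interpolation=3)])
cv2.imwrite("pics/c5.png",o[:,:,::-1])
E
```

```text
t 8.15 pos [ 0.6299 -0.0297  0.2513] yang -1.667 F [ 0.8 -0.4 -1.1] grip 0.459 41.4
shift [0.0001 0.0003 0.0653] turn [0.0002 0.0002 0.001 ] dw -0.001
```

View pics/c5.png

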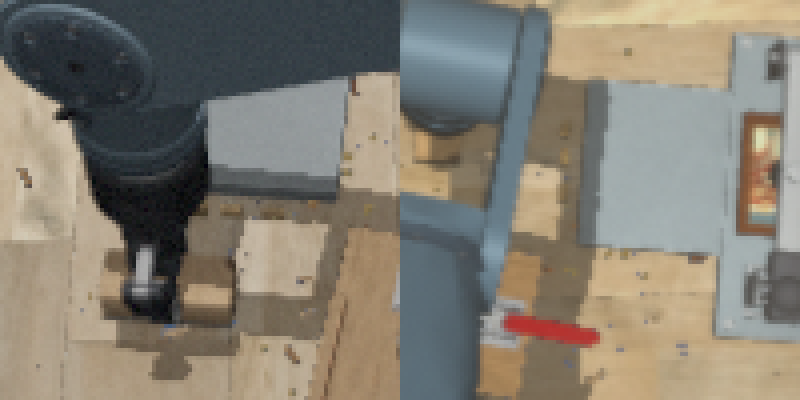

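The apron is bare in both views. The three chips lie on the bench just off its edge (scene crop (200,210), (232,210), (283,212)). Next I'll lower the block and release it.

```bash
python3 -m handwheel '[[[0,0,0.03],[0,0,0],1],[[0,0,0.05],[0,0,0],1],[[0,0,0.06],[0,0,0],1],[[0,0,0.065],[0,0,0],1],[[0,0,0.067],[0,0,0],1],[[0,0,0.067],[0,0,0],1],[[0,0,0.067],[0,0,0],1]]' 40
python3 -m handwheel '[[[0,0,0],[0,0,0],-1],[[0,0,0],[0,0,0],-1],[[0,0,0],[0,0,0],-1],[[0,0,0],[0,0,0],-1],[[0,0,0],[0,0,0],-1],[[0,0,0],[0,0,0],-1],[[0,0,0],[0,0,0],-1],[[0,0,0],[0,0,0],-1]]' 40
python3 -m handwheel '[[[0,0,-0.03],[0,0,0],-1],[[0,0,-0.07],[0,0,0],-1],[[0,0,-0.115],[0,0,0],-1],[[0,0,-0.115],[0,0,0],-1],[[0,0,-0.115],[0,0,0],-1]]' 40 >/dev/null
python3 -c "
from h import *
plan(.4643,-.3288,.31,-1.668)"
```

```text
time: 8.83
tool_pos: [0.6304, -0.0316, 0.1853]
orientation: [3.137, -0.156, 0.002]
ft_force: [0.5, -0.4, -0.0]
grip_width: 0.46
finger_force: 41.4
time: 9.5
tool_pos: [0.6299, -0.0305, 0.1843]
orientation: [-3.138, 0.154, 0.0]
ft_force: [0.1, -0.2, -0.2]
grip_width: 1.0
finger_force: 0.0
t 9.92 pos [ 0.6314 -0.0309  0.3038] yang -1.669 F [-0.1  0.1  0.6] grip 1.002 0.0
shift [-0.1371  0.3129 -0.007 ] turn [ 0.0011 -0.008  -0.0008] dw 0.001
```

```bash
python3 -m handwheel '[[[-0.02,0.042,-0.007],[0,0,0],-1],[[-0.03,0.08,-0.007],[0,0,0],-1],[[-0.03,0.08,-0.007],[0,0,0],-1]]' 60 >/dev/null
python3 - <<'E'
from h import *
np.set_printoptions(precision=4,suppress=True)
plan(.4643,-.3288,.30,-1.668)
a=cv2.imread("pics/s0.png");b=cv2.imread("pics/t0.png")
ex=np.array([1,0,0])*.9953-np.array([0,1,0])*.0968; ey=np.array([.0968,.9953,0]);O=np.array([.5688,-.339,0])
pts=[O-.105*ex+yy*ey+xx*ex+[0,0,.091] for yy in(-.0275,.0275) for xx in(-.015,.015)]
o=[]
for n,im in(("scene",a),("top",b)):
    q=proj(n,pts);print(n,q)
    c=q.mean(0).astype(int);x0,y0=c-25;w=cv2.resize(im[y0:y0+50,x0:x0+50],(400,400),interpolation=3)
    for u in q: cv2.circle(w,tuple(int(v) for v in (u-[x0,y0]+.5)*8),4,(0,0,255),1)
    o.append(w)
cv2.imwrite("pics/c6.png",np.hstack(o))
E
```

```text
t 10.17 pos [ 0.59   -0.1116  0.3049] yang -1.672 F [ 0.4  0.4 -0.5] grip 1.0 0.0
shift [-0.1031  0.2288  0.0057] turn [ 0.0019  0.0029 -0.0041] dw 0.004
scene [[304.6291 109.9986]
 [294.9562 109.447 ]
 [303.5284 123.5103]
 [293.6552 122.9292]]
top [[395.6266 227.4035]
 [396.1273 218.6794]
 [379.7625 226.3007]
 [380.2804 217.566 ]]
```

View pics/c6.png

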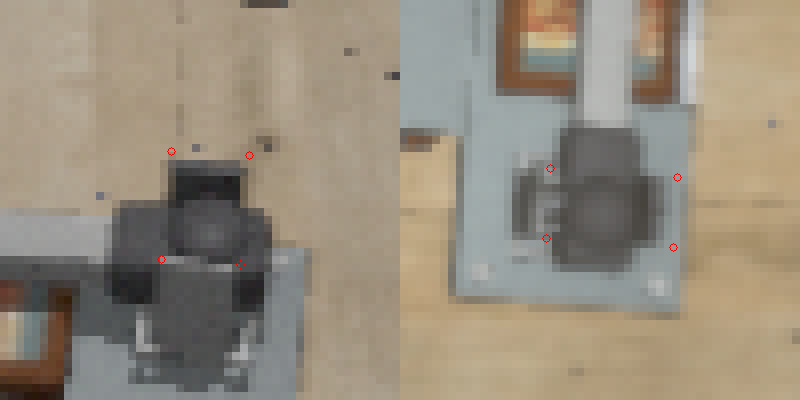

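The overlay shows the plates' top edges about 4 mm further in +y than predicted: scene fixed plate at crop y=163 (predicted 153) and latch plate at 267 (predicted 261). The x position agrees. I'll aim at y = −0.325.

```bash
python3 -m handwheel '[[[-0.1025,0.225,0],[0,0,0.003],-1],[[-0.1025,0.225,0],[0,0,0.003],-1],[[-0.1025,0.225,0],[0,0,0.003],-1],[[-0.1025,0.225,0],[0,0,0.003],-1],[[-0.1025,0.225,0],[0,0,0.003],-1],[[-0.1025,0.225,0],[0,0,0.003],-1],[[-0.1025,0.225,0],[0,0,0.003],-1],[[-0.1025,0.225,0],[0,0,0.003],-1]]' 60 >/dev/null
python3 -m handwheel '[[[0,0,0],[0,0,0],-1],[[0,0,0],[0,0,0],-1],[[0,0,0],[0,0,0],-1]]' 60 >/dev/null
python3 -c "
from h import *
plan(.4647,-.325,.225,-1.668)"
```

```text
t 11.08 pos [ 0.4688 -0.3197  0.3058] yang -1.67 F [ 0.1 -0.1 -0. ] grip 0.998 0.0
shift [-0.0035  0.0058  0.0808] turn [-0.0009  0.0007 -0.0019] dw 0.002
```

```bash
python3 -m handwheel '[[[-0.0035,0.006,0],[0,0,0.002],-1],[[-0.0035,0.006,0.025],[0,0,0.002],-1],[[-0.0035,0.006,0.05],[0,0,0.002],-1],[[-0.0035,0.006,0.07],[0,0,0.002],-1],[[-0.0035,0.006,0.08],[0,0,0.002],-1],[[-0.0035,0.006,0.08],[0,0,0.002],-1],[[-0.0035,0.006,0.08],[0,0,0.002],-1],[[-0.0035,0.006,0.08],[0,0,0.002],-1]]' 40
python3 - <<'E'
from h import *
plan(.4647,-.325,.225,-1.668)
a=shot("scene","pics/s7.png")
cv2.imwrite("pics/c7.png",cv2.resize(a[80:180,220:350],(780,600),interpolation=3)[:,:,::-1])
E
```

```text
time: 11.75
tool_pos: [0.4647, -0.3272, 0.2277]
orientation: [3.136, -0.161, 0.002]
ft_force: [0.6, -0.2, -0.5]
grip_width: 1.001
finger_force: 0.0
t 11.75 pos [ 0.4647 -0.3272  0.2277] yang -1.674 F [ 0.6 -0.2 -0.5] grip 1.001 0.0
shift [-0.0002 -0.0022  0.0027] turn [ 0.0015 -0.0016 -0.0055] dw 0.006
```

View pics/c7.png

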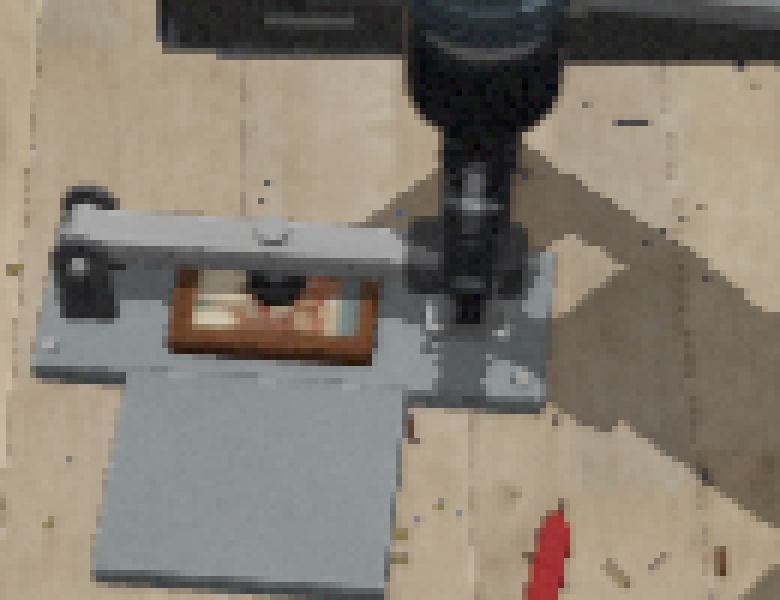

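The fingers straddle the coupler (crop (470,260)), no contact force, and the apron is clean. I'll pinch now.

```bash
python3 -m handwheel '[[[0,-0.001,0.002],[0,0,0],1],[[0,-0.001,0.002],[0,0,0],1],[[0,-0.001,0.002],[0,0,0],1],[[0,-0.001,0.002],[0,0,0],1],[[0,-0.001,0.002],[0,0,0],1],[[0,-0.001,0.002],[0,0,0],1],[[0,-0.001,0.002],[0,0,0],1],[[0,-0.001,0.002],[0,0,0],1]]' 40
python3 -m handwheel '[[[0,0,0],[0,0,0],1],[[0,0,0],[0,0,0],1],[[0,0,0],[0,0,0],1],[[0,0,0],[0,0,0],1]]' 40
python3 - <<'E'
from h import *
plan(.4647,-.325,.225,-1.668)
z=ctrl.sense()["tool_pos"][2]-.060
for t in np.arange(.05,.56,.05):
    c,s=np.cos(t),np.sin(t);print(round(t,2),np.round([-.205*c+z*s+.205,-(.205*s+z*c-z)],4))
E
```

```text
time: 12.47
tool_pos: [0.4639, -0.3286, 0.2264]
orientation: [3.131, -0.161, 0.002]
ft_force: [-7.1, -11.2, 6.1]
grip_width: 0.508
finger_force: 45.3
time: 12.8
tool_pos: [0.4639, -0.3286, 0.2264]
orientation: [3.131, -0.162, 0.002]
ft_force: [-6.4, -10.2, 6.8]
grip_width: 0.509
finger_force: 45.3
t 12.8 pos [ 0.4639 -0.3286  0.2264] yang -1.674 F [ -6.4 -10.2   6.8] grip 0.509 45.3
shift [ 0.0004 -0.0037  0.0014] turn [ 0.0061 -0.0014 -0.0059] dw 0.006
0.05 [ 0.0086 -0.01  ]
0.1 [ 0.0176 -0.0196]
0.15 [ 0.0272 -0.0288]
0.2 [ 0.0372 -0.0374]
0.25 [ 0.0476 -0.0455]
0.3 [ 0.0583 -0.0531]
0.35 [ 0.0695 -0.0602]
0.4 [ 0.081  -0.0667]
0.45 [ 0.0928 -0.0726]
0.5 [ 0.1049 -0.0779]
0.55 [ 0.1172 -0.0826]
```

Opening 0.509 is about 44 mm, so the latch is fully pulled. I'll lift along the hinge arc; the table holds in the tool frame for every call.

```bash
python3 -m handwheel '[[[0,0.002,0],[0,0,0],1],[[0.0043,0.002,-0.005],[0,-0.025,0],1],[[0.0086,0.002,-0.01],[0,-0.05,0],1],[[0.0131,0.002,-0.0148],[0,-0.075,0],1],[[0.0176,0.002,-0.0196],[0,-0.1,0],1],[[0.0272,0.002,-0.0288],[0,-0.15,0],1],[[0.0372,0.002,-0.0374],[0,-0.2,0],1],[[0.0476,0.002,-0.0455],[0,-0.25,0],1]]' 40
python3 -c "
from h import *
plan(.4647,-.325,.225,-1.668);print(ctrl.sense()['moment'])"
```

```text
time: 13.47
tool_pos: [0.5112, -0.334, 0.2711]
orientation: [-3.102, 0.162, 0.393]
ft_force: [-3.5, -7.5, -0.4]
grip_width: 0.508
finger_force: 43.1
t 13.47 pos [ 0.5112 -0.334   0.2711] yang -1.674 F [-3.5 -7.5 -0.4] grip 0.508 43.1
shift [-0.0342 -0.0043  0.0564] turn [ 0.0021  0.2521 -0.0068] dw 0.006
[-0.33008671 -0.18347027  0.40902658]
```

```bash
python3 -m handwheel '[[[0.0086,0,-0.01],[0,-0.05,0],1],[[0.0176,0,-0.0196],[0,-0.1,0],1],[[0.0272,0,-0.0288],[0,-0.15,0],1],[[0.0372,0,-0.0374],[0,-0.2,0],1],[[0.0476,0,-0.0455],[0,-0.25,0],1],[[0.0540,0,-0.0502],[0,-0.28,0],1],[[0.0540,0,-0.0502],[0,-0.28,0],1],[[0.0540,0,-0.0502],[0,-0.28,0],1]]' 40
python3 -m handwheel '[[[0,0,0],[0,0,0],1],[[0,0,0],[0,0,0],1],[[0,0,0],[0,0,0],1],[[0,0,0],[0,0,0],1]]' 40
python3 - <<'E'
from h import *
s=ctrl.sense();print(np.abs(s["qd"]).max())
a=shot("scene","pics/s8.png");b=shot("top","pics/t8.png")
o=np.hstack([cv2.resize(a[80:230,205:330],(400,480),interpolation=3),cv2.resize(b[125:275,300:425],(400,480),interpolation=3)])
cv2.imwrite("pics/c8.png",o[:,:,::-1])
E
```

```text
time: 14.13
tool_pos: [0.5751, -0.3408, 0.3063]
orientation: [-3.003, 0.157, 0.819]
ft_force: [-6.7, -5.0, 4.8]
grip_width: 0.512
finger_force: 43.1
time: 14.47
tool_pos: [0.5748, -0.3408, 0.3062]
orientation: [-3.003, 0.158, 0.817]
ft_force: [-6.9, -5.2, 3.9]
grip_width: 0.506
finger_force: 43.0
0.002064703999245893
```

View pics/c8.png

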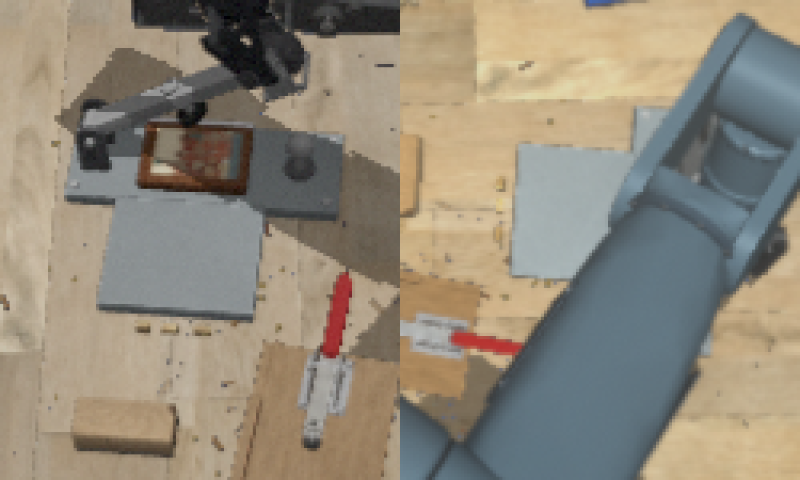

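The bar is raised about 0.53 rad with the ball exposed (scene crop (300,160)). The plaque is in place, the three chips are on the bench at (143–203,330), and the block lies flat at (125,425). I'll hand in.

```bash
python3 -c "
from bench import ctrl
print(ctrl.hand_in())"
```

```text
the job is handed in; nothing more can be done
None
```

I handed the job in at about 14.6 s with the bar held up at about 0.53 rad, the three chips wiped onto the bench, the block lying flat and released, and no visible shift of the plaque; the hand-in returned no verdict.

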